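# Open the dial lock of the sample chest and present it

## Task

The sample chest on the bench is locked with a dial lock whose setting nobody wrote down: turn the dial slowly clockwise (seen from above), feeling for the click of the notch, at which the shackle springs out a few millimetres, then pull the shackle fully open. Then take the open lock off the staple and present it: finish while holding it still, dial up and level, with its underside at least 10 cm above the lid, the shackle still open. Handle it gently all the while (a light grip of some 20 to 40 N, no forcing) and leave the jar, the bottle and the beaker where they stand.

Things in the scene. Friction and masses are not known exactly. Their poses are not given: they have to be found in the camera images.
- chest: Fixed steel chest, blue, white lid 270 x 370 mm (x, y), lid top 80 mm above the bench. Origin: centre of its underside, z up. The lock lies on a rest on the lid, 12 mm above it, between four L-shaped corner lugs (tops 19 mm above the lid) that keep it from sliding or turning (1 mm play) but not from being lifted; the middle 46 mm of the lock's +y and -y sides are free of lugs.
- staple (a point): Top centre of the steel staple fixed on the lid: an arch 6 mm thick (x), 24 mm wide (y), its top 37 mm above the lid, over the shackle's +y leg, 6 to 12 mm beyond the lock's +x face. With the shackle shut it keeps the lock from being lifted; once the shackle is fully open the leg's tip has passed it and the lock lifts straight up.
- lock: The loose dial lock, 0.4 to 0.6 kg in all: a steel block 56 x 52 x 26 mm (x, y, z) lying dial up, shackle pointing along its +x, axes parallel to the chest's at the start. Origin: centre of the block's underside. The dial's vertical axis passes 4 mm to -x of the block's centre.
- dial_grip (a point): Point on the dial's axis 19 mm above the block's top (45 mm above its underside), inside the dial's grip bar; its x axis runs along the bar and turns with it. The dial is a black disc 40 mm in diameter, 5 mm thick, with an upright bar on it 36 mm long, 12 mm wide, 24 mm high (top 29 mm above the block). Grip the bar across its 12 mm.
- dial (a joint): Dial angle, rad, growing clockwise seen from above, 0 to a stop at 2.9; at 0 the bar lies along the lock's x. Starts between 0 and 0.7; friction 0.04 N m. One notch, about 0.25 rad wide, centred at an unknown value from 1.4 to 2.4, new each time: there the shackle springs out 5 mm and the dial turns no further (do not force it). Elsewhere the shackle is locked.
- shackle_legs (a point): Point midway between the shackle's two legs, moving with it: shut, 28 mm beyond the block's +x face, 25 mm above the lid. The shackle is a level U of 8 mm round bar, legs along the lock's x, 42 mm wide over both legs, straight to 40 mm beyond the block's face when shut, then a round bow. Can be gripped here from above across both legs.
- shackle (a joint): How far the shackle has slid out along the lock's +x, m: 0 shut, 0.005 sprung out at the notch, 0.024 fully open (a stop). Once released by the dial it slides with about 1.2 N of friction and stays where it is left.
- vial: Small lidded glass jar, 28 mm in diameter, 50 mm high, loose on the chest lid near its -y, +x corner; leave it alone. Origin: centre of its underside.
- beaker: Empty glass beaker, 68 mm in diameter, 90 mm high, loose on the bench left of the chest; leave it alone. Origin: centre of its underside.
- reagent: Amber bottle, 70 mm in diameter, 150 mm high, loose on the bench right of the chest; leave it alone. Origin: centre of its underside.
There are look-alikes about, which are no part of the job. Leave any pink look-alike of the lock alone.

How it is judged (in metres and radians):
On the way, in this order (a step that is already met when the one before it is completed fails the run):
1. the dial is turned to its notch and the shackle has sprung out, without the lock leaving its rest (value of joint shackle above 0.003 m and value of joint dial above 1.15 rad and z of lock in the frame of chest below 0.1 m), for 0.1 s.
2. the shackle is pulled fully open (more than 21 of its 24 mm) while the lock lies on its rest (value of joint shackle above 0.021 m and z of lock in the frame of chest below 0.1 m), for 0.2 s.
At the end, for the whole second after the job is handed in: The lock is held in the fingers, touching nothing else, its underside at least 100 mm above the chest lid, dial up within 20 degrees of level, still (under 30 mm/s), its shackle at least 18 mm open; vial, beaker and bottle are within 30 mm of where they stood (z of lock in the frame of chest above 0.18 m and angle between lock's own z axis and vertical below 0.35 rad and value of joint shackle above 0.018 m and linear speed of lock below 0.03 m/s and contact force between the fingers and lock above 2 N and contact force between lock and chest below 0.2 N and distance of each of vial, beaker, reagent from where it was at the start of the episode below 0.03 m); the arm keeps its last pose, push and grip.
It fails at once if the fingers press on the lock with more than 120 N, both fingers together (60 N a finger) (contact force between the fingers and lock above 120 N).
It fails at once if the lock is pressed or torn against the chest with more than 40 N (contact force between lock and chest above 40 N).
It fails at once if the vial is knocked over (angle between vial's own z axis and vertical above 0.5 rad).
It fails at once if the beaker is knocked over (angle between beaker's own z axis and vertical above 0.5 rad).
It fails at once if the reagent is knocked over (angle between reagent's own z axis and vertical above 0.5 rad).
It also fails if it takes over 67 s, if anything falls off the work surface, if the arm or the gripper's body presses on something with over 40 N, if the wrist force passes 120 N, or if a joint passes its speed limit or range.

## Robot

A 6-joint arm with a two-finger parallel gripper is mounted at the origin on the work surface. World frame = base frame: x ahead of the robot, y to its left, z up, the work surface at z = 0. Lengths are in m, angles in degrees, forces in N, time in s.
With the tool pointing down it reaches from about 0.275 to 0.775 m from the base axis. Payload 14.6 kg.
Tool frame: the origin (TCP) lies at the very end of the fingers, on their centre line; the grasp point (between the pads) lies 19 mm behind it; y points along the fingers, x is the direction in which the jaws open and shut, and the axes are right-handed (so a half turn about y gives the same grasp; the last joint's range is limited). The gripper opens to 85 mm and grips with 20 to 120 N. Pads are 22 mm wide; open, the fingers measure 114 mm over their backs; the gripper's body (76 mm by 85 mm) begins 54 mm behind the grasp point. The pads swing forward as they close: fully open they stand 13 mm farther back than shut.
Start: joints at [-80.346, 15.075, -2.767, 72.158, 0, 81.102], TCP at [0.167, -0.498, 0.231] pointing down, gripper open.
Joint ranges: [-151.79, 151.79], [-50.71, 97.33], [-67.44, 78.34], [-121.81, 120.89], [-77.56, 73.72], [-180, 180]. Speed limits (degrees/s): [108.29, 108.29, 147.25, 159.86, 180, 180].

## Interface

Orientations are given as a 3x3 rotation matrix whose columns are the frame's x, y, z axes.
In Python, from workcell import state, snapshot, finish_job gives the robot as it stands.
- The arm moves only by the tool jog_arm, never from a script. Its argument "moves" is a list that holds one entry, the list of rows, each a list of 6 numbers: the shift along the tool's x, y, z in units of 40 mm (1.0 is 40 mm), then the turn, a rotation vector about the tool's x, y, z in units of 8 degrees (1.0 is 8 degrees). In form: [[[tx, ty, tz, wx, wy, wz], ...]]. A call has 1 to 10 rows; each row is the pose to reach, as a shift and turn from the pose commanded when the call began, along the tool's axes at that moment; what a row does not reach only later rows make up. A row lasts 1/10 s, in which the tool goes at most 50 mm and 8.59 degrees, less where a joint would pass 70% of its speed; a pose out of reach is approached as far as the arm can. A call with a gripper value outside its range is refused whole. "jaw" is the closure, from 0 (fully open) to 1 (shut), set as the call begins (left out, the last holds). The fingers move at their own pace and stop on an object; the grip force is fixed at half the most. Time passes only in rows, so rows that repeat a pose let the fingers close. It gives the time, the measured TCP pose, the force and the opening at its end, in the units of the state.
- state(): the state, without advancing time (a new reading comes with each control period).
- snapshot(name): name is "scene" or "side" or "wrist"; returns a dict with "pixels" (400x640x3 uint8, red, green, blue), "depth" (400x640 float32, m along the optical axis (not along the pixel's ray), 0 where there is no reading), "fx", "fy", "cx", "cy" (pixels), "origin" and "attitude" of the camera in the world; the wrist camera has in their place "hand_eye" (4x4, takes a point from camera to tool coordinates, whose origin is the TCP and whose axes are the tool frame's). Camera axes: x right, y up, looking along -z (the intrinsics and any distortion apply to the point x, -y, -z); pixel columns grow to the right and rows downward; lengths in m; the calibration is good to about 2 mm. A picture is of the moment at which its call begins: read the wrist's pose just before it.
- finish_job(): hands the job in, once; it reports no verdict.
The state is a dict: "t": time; "joint_positions": joint angles; "dq": joint speeds; "effort": joint torques, N m; "position": TCP position; "ee_rot": TCP orientation; "contact_force": force on the tool from outside, world axes, zero at the start; "wrist_torque": the same for the moment, N m; "width": finger opening in m.
Only numpy, scipy, OpenCV 4.12 (cv2) and the standard library are available. Lean on these libraries where they do the work, as an engineer would, in place of code of your own. Each camera call takes 0.05 s, during which the arm holds its last target.

## Working session

There is one attempt and no reset: what is moved stays moved. The work goes in short steps, Python scripts to look and compute and a tool call to move; the robot and the scene stay as the last step left them, time stands still between calls to the robot, and variables do not carry over. Pictures are saved under pics/ and viewed, and the job is handed in when it is done.

Besides the shell and the picture viewer there is one more tool, called after "Request:" as a command line: name --argument value ..., lists and objects as JSON in quotes. jog_arm: Moves the arm, as the interface text tells. Its arguments: {"type":"object","properties":{"moves":{"type":"array","items":{"type":"array","items":{"type":"array","items":{"type":"number"}}}},"jaw":{"type":"number"}},"required":["moves"]}

```bash
mkdir -p pics; ls
cat > h.py <<'E'
import numpy as np, cv2
from workcell import state, snapshot
def save(n,im,s=1):
    im=cv2.cvtColor(im,cv2.COLOR_RGB2BGR)
    if s!=1: im=cv2.resize(im,None,fx=s,fy=s,interpolation=cv2.INTER_CUBIC)
    cv2.imwrite('pics/'+n+'.png',im)
def campose(s,st=None):
    if 'hand_eye' in s:
        T=np.eye(4);T[:3,:3]=np.array(st['ee_rot']);T[:3,3]=st['position']
        T=T@np.array(s['hand_eye']);return T[:3,3],T[:3,:3]
    return np.array(s['origin']),np.array(s['attitude'])
def ray(s,u,v,st=None):
    o,R=campose(s,st)
    return o,R@np.array([(u-s['cx'])/s['fx'],-(v-s['cy'])/s['fy'],-1.])
def onplane(s,u,v,z,st=None):
    o,d=ray(s,u,v,st);return o+d*(z-o[2])/d[2]
def pt(s,u,v,st=None):
    o,d=ray(s,u,v,st);return o+d*s['depth'][int(v),int(u)]
E
python3 - <<'E'
from h import *
st=state();print(st)
for n in ['scene','side','wrist']:
    s=snapshot(n);save(n+'0',s['pixels']);print(n,{k:(v if k not in('pixels','depth') else v.shape) for k,v in s.items()})
    np.save('pics/'+n+'0.npy',s,allow_pickle=True)
E
```

```text
pics
{'t': 0.0, 'joint_positions': array([-8.03476046e+01,  1.50979151e+01, -2.80597098e+00,  7.21595586e+01,
       -8.13663511e-04,  8.11023364e+01]), 'dq': array([ 0.03991397, -0.09542913,  0.00725243,  0.07095827,  0.04355044,
        0.06134091]), 'effort': array([-2.83607958e-03, -6.37614870e+01,  3.84568441e+01,  1.37625367e-02,
       -2.23623269e-04, -1.14428053e-05]), 'position': array([ 0.16696273, -0.49742314,  0.23081928]), 'ee_rot': array([[ 3.18132978e-01, -1.99664515e-04,  9.48046079e-01],
       [-9.48045467e-01,  1.08926110e-03,  3.18133001e-01],
       [-1.09618958e-03, -9.99999387e-01,  1.57238838e-04]]), 'contact_force': array([-0.5762935 ,  0.58952697,  0.50508499]), 'wrist_torque': array([-0.05604092, -0.06896575, -0.0100642 ]), 'width': 0.08551326785433322}
scene {'pixels': (400, 640, 3), 'depth': (400, 640), 'fx': 492.718527708242, 'fy': 492.718527708242, 'cx': 319.7554725104401, 'cy': 193.19923377340157, 'origin': array([ 1.12519539, -0.70410052,  1.5538    ]), 'attitude': array([[ 0.78503022, -0.53121513,  0.31865035],
       [ 0.61933376,  0.66278719, -0.4
[... 233 characters left out ...]
507301, 0.89449013, 0.65305719]), 'attitude': array([[-0.99086843,  0.05356646, -0.12373516],
       [-0.13382265, -0.50280305,  0.85397927],
       [-0.01646977,  0.86273967,  0.50538007]])}
wrist {'pixels': (400, 640, 3), 'depth': (400, 640), 'fx': 332.6223566662071, 'fy': 332.6223566662071, 'cx': 316.29050763374596, 'cy': 201.71344730344202, 'hand_eye': array([[ 9.99999762e-01, -1.36829391e-04,  6.76227883e-04,
        -5.82466872e-04],
       [ 6.88364741e-04,  2.63903490e-01, -9.64548845e-01,
        -1.43569329e-01],
       [-4.64802671e-05,  9.64549081e-01,  2.63903521e-01,
         6.74256820e-02],
       [ 0.00000000e+00,  0.00000000e+00,  0.00000000e+00,
         1.00000000e+00]])}
```

View pics/scene0.png

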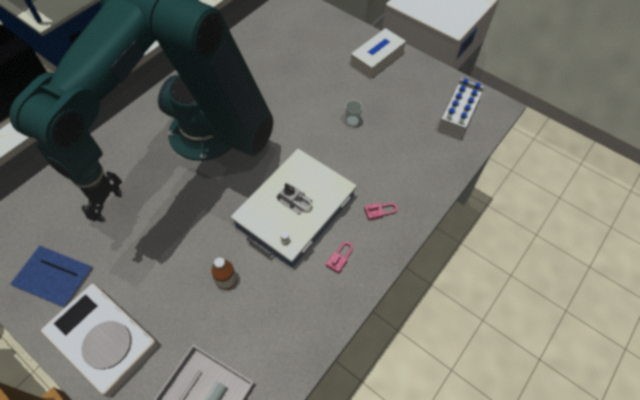

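View pics/side0.png

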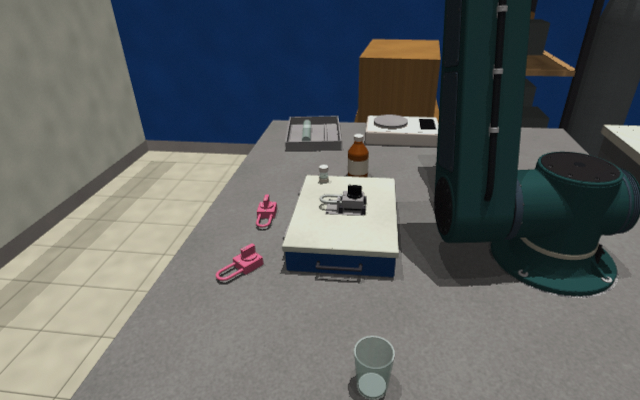

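View pics/wrist0.png

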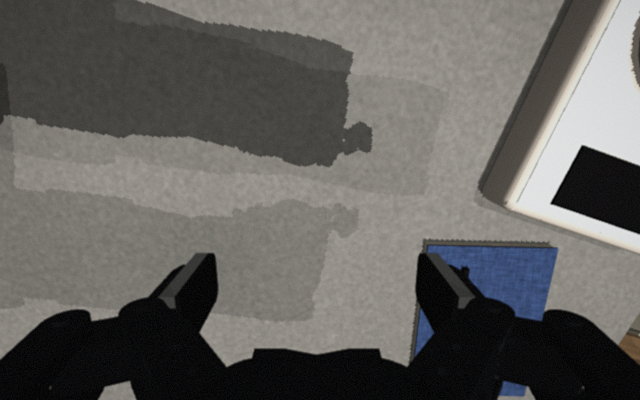

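The scene view shows the lock (steel, black dial) on the white lid at about (295,197), and at (350,200) in the side view. Lock candidates:
- The steel lock on the lid at scene (295,197). This is the one I choose, because it sits on the chest and is not pink.
- Pink look-alikes at scene (380,210) and (340,257), which I'll leave alone.

The vial is at (285,238), the bottle at (222,272) and the beaker at (353,112). Next I'll take close crops.

Run:
```python
from h import *
a=np.load('pics/scene0.npy',allow_pickle=True).item();b=np.load('pics/side0.npy',allow_pickle=True).item()
save('c1',a['pixels'][140:270,225:365],5);save('c2',b['pixels'][155:280,280:410],5)
# lid mask via depth height
for n,s in(('scene',a),('side',b)):
    v,u=np.mgrid[:400,:640];o,R=campose(s)
    d=np.stack([(u-s['cx'])/s['fx'],-(v-s['cy'])/s['fy'],-np.ones_like(u,float)],-1)@R.T
    P=o+d*s['depth'][...,None]
    m=(abs(P[...,2]-0.08)<.008)&(P[...,0]>.25)&(P[...,0]<.9)&(abs(P[...,1])<.4)
    m=m.astype(np.uint8);k,l,stt,c=cv2.connectedComponentsWithStats(m);i=1+stt[1:,4].argmax()
    q=P[l==i];print(n,len(q),q.mean(0));
    r=cv2.minAreaRect((q[:,:2]*1000).astype(np.float32));print(r)
    cn=cv2.findContours((l==i).astype(np.uint8),cv2.RETR_EXTERNAL,cv2.CHAIN_APPROX_NONE)[0][0]
    pr=cv2.minAreaRect(np.array([onplane(s,x,y,.08)[:2]*1000 for x,y in cn[:,0]],np.float32));print(pr)
    # lock: points above lid
    mm=(P[...,2]>.095)&(P[...,2]<.17)&(np.hypot(P[...,0]-r[0][0]/1e3,P[...,1]-r[0][1]/1e3)<.2)
    Q=P[mm];
    k,l,stt,c=cv2.connectedComponentsWithStats(mm.astype(np.uint8))
    for j in range(1,k):
        if stt[j,4]>15: print(stt[j],P[l==j].mean(0),P[l==j].min(0),P[l==j].max(0))
```

```text
scene 6384 [ 0.5269631  -0.0621843   0.07995742]
((524.608154296875, -52.85417175292969), (279.7040100097656, 374.810546875), 0.7227760553359985)
((527.2759399414062, -55.13177490234375), (279.2234802246094, 373.4166564941406), 0.8587601184844971)
[276 183  36  27 398] [ 0.52088055 -0.05771968  0.1169051 ] [ 0.46749383 -0.08605276  0.09549933] [ 0.59214322 -0.02021739  0.15449746]
[280 232   9  12  85] [ 0.601896   -0.19773342  0.12062046] [ 0.58706965 -0.20956327  0.09746581] [ 0.61376592 -0.18349948  0.13607169]
side 6907 [ 0.51493721 -0.00846226  0.07787679]
((518.6221923828125, -49.983062744140625), (270.1839294433594, 374.6133728027344), 1.0279995203018188)
((517.7781982421875, -40.74444580078125), (267.6395568847656, 375.69293212890625), 0.9895651936531067)
[319 165  10  14 115] [ 0.59486143 -0.18596128  0.11484849] [ 0.58199764 -0.20413262  0.09520487] [ 0.60960562 -0.17773761  0.12877656]
[320 185  47  25 623] [ 0.51050096 -0.0390012   0.11430245] [ 0.46444733 -0.08652284  0.09508928] [ 0.58614396 -0.01607948  0.14629165]
```

View pics/c1.png

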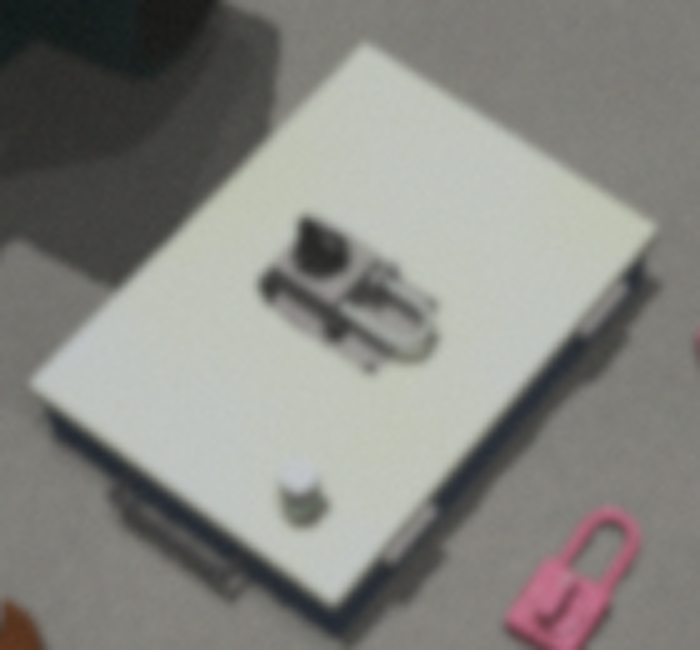

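View pics/c2.png

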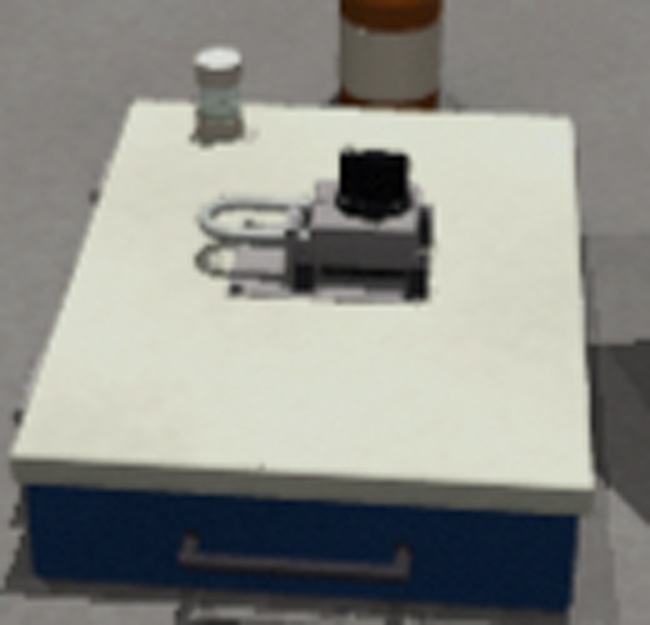

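Request:
jog_arm --moves '[[[-8.2,-1.2,10.5,0,-20,0],[-8.2,-1.2,10.5,0,-20,0],[-8.2,-1.2,10.5,0,-20,0],[-8.2,-1.2,10.5,0,-20,0],[-8.2,-1.2,10.5,0,-20,0],[-8.2,-1.2,10.5,0,-20,0],[-8.2,-1.2,10.5,0,-20,0],[-8.2,-1.2,10.5,0,-20,0],[-8.2,-1.2,10.5,0,-20,0],[-8.2,-1.2,10.5,0,-20,0]]]'

```text
t: 1.15
position: [0.4422, -0.0802, 0.2764]
ee_rot: [[0.967, 0.0, -0.256], [0.256, -0.0, 0.967], [0.0, -1.0, -0.0]]
contact_force: [0.9, -1.9, 0.5]
width: 0.0855
```

Request:
jog_arm --moves '[[[0.5,0.2,0.65,0,-9,0],[0.5,0.2,0.65,0,-9,0],[0.5,0.2,0.65,0,-9,0],[0.5,0.2,0.65,0,-9,0],[0.5,0.2,0.65,0,-9,0],[0.5,0.2,0.65,0,-9,0],[0.5,0.2,0.65,0,-9,0],[0.5,0.2,0.65,0,-9,0],[0.5,0.2,0.65,0,-9,0],[0.5,0.2,0.65,0,-9,0]]]'

```text
t: 2.15
position: [0.4543, -0.0521, 0.268]
ee_rot: [[0.06, -0.0, -0.998], [0.998, 0.0, 0.06], [0.0, -1.0, 0.0]]
contact_force: [-0.3, -0.2, -0.3]
width: 0.0853
```

Run:
```python
from h import *
st=state();s=snapshot('wrist');np.save('pics/w1.npy',dict(s=s,st=st),allow_pickle=True);save('w1',s['pixels'],1.25);print(st['position'],st['joint_positions'])
```

```text
[ 0.45434304 -0.05206196  0.26799248] [-1.67643335e+01  7.85937658e+00 -6.54245347e+00  7.56195447e+01
 -9.72289355e-05 -1.33030033e+01]
```

View pics/w1.png

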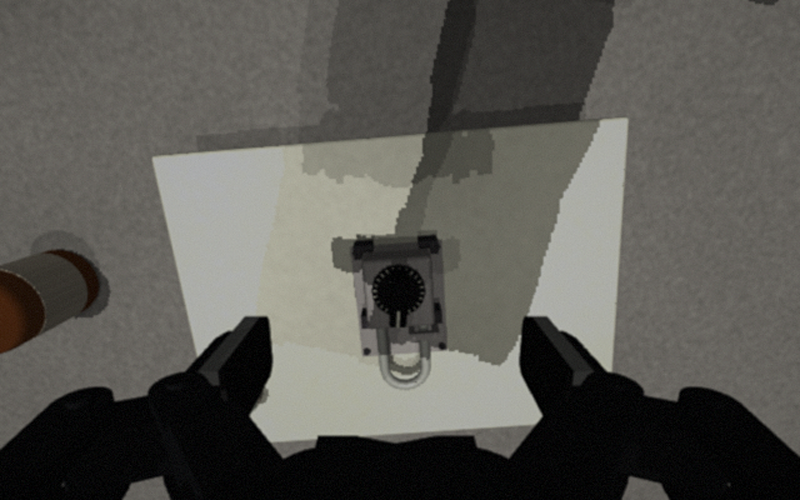

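Run:
```python
from h import *
d=np.load('pics/w1.npy',allow_pickle=True).item();s=d['s']
c=s['pixels'][180:320,260:380].astype(float)/255
save('w1c',(np.clip(c**.45,0,1)*255).astype(np.uint8),5)
dp=s['depth'][195:275,280:360]
st=d['st']
v,u=np.mgrid[:400,:640];o,R=campose(s,st)
D=np.stack([(u-s['cx'])/s['fx'],-(v-s['cy'])/s['fy'],-np.ones_like(u,float)],-1)@R.T
P=o+D*s['depth'][...,None]
roi=(u>270)&(u<370)&(v>180)&(v<320)
for lo,hi in((.138,.155),(.121,.136),(.113,.121)):
    m=roi&(P[...,2]>lo)&(P[...,2]<hi);q=P[m];
    print(lo,len(q),q.mean(0),q.min(0),q.max(0),cv2.minAreaRect((q[:,:2]*1000).astype(np.float32)))
    print('  px',u[m].min(),u[m].max(),v[m].min(),v[m].max())
z=P[...,2][roi];print(np.histogram(z,bins=np.arange(.07,.16,.004)))
# lid rect
m=(abs(P[...,2]-.08)<.006)&(s['depth']>0);q=P[m];print(cv2.minAreaRect((q[:,:2]*1000).astype(np.float32)),q[:,2].mean())
```

```text
0.138 587 [ 0.49429057 -0.05134816  0.14728615] [ 0.47778287 -0.05828856  0.13808271] [ 0.51381825 -0.04425133  0.14990976] ((495.88330078125, -51.33165740966797), (11.94709300994873, 35.7946891784668), 85.9987564086914)
  px 312 326 219 261
0.121 906 [ 0.49378788 -0.05161441  0.12425567] [ 0.47636655 -0.07136987  0.12100878] [ 0.51479655 -0.0317054   0.13577551] ((495.3049621582031, -51.40818786621094), (39.84329605102539, 37.829994201660156), 85.00172424316406)
  px 297 340 212 251
0.113 1776 [ 0.50168853 -0.04915864  0.11838094] [ 0.47185446 -0.07786645  0.11301544] [ 0.54046896 -0.02209481  0.1209977 ] ((506.5237731933594, -50.016273498535156), (68.8719482421875, 54.69926834106445), 1.153626561164856)
  px 289 351 203 272
(array([   0,    0, 7399, 1378,   43,   49,   81,  447,   91,  740,  226,
        479, 1288,  844,   19,   15,   20,   22,   33,  532,    0,    0]), array([0.07 , 0.074, 0.078, 0.082, 0.086, 0.09 , 0.094, 0.098, 0.102,
       0.106, 0.11 , 0.114, 0.118, 0.122, 0.126, 0.13 , 0.134, 0.138,
       0.142, 0.146, 0.15 , 0.154, 0.158]))
((521.7766723632812, -126.87283325195312), (269.8356628417969, 522.0177001953125), 1.0641001462936401) 0.08091371896775187
```

View pics/w1c.png

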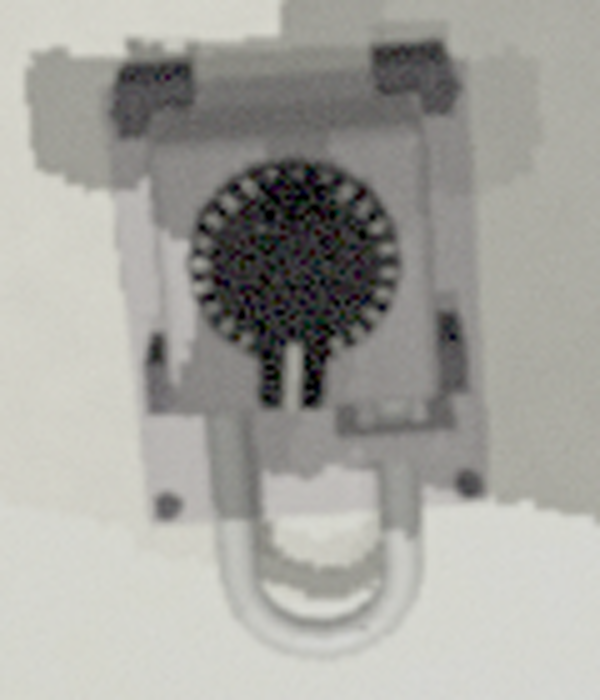

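The wrist view puts the bar top at z≈0.148 (expected 0.147) and 12 x 36 mm in size. Its centre is at (0.496, -0.051) and its yaw is about -4°, so the dial starts near 0.09 rad. I'll descend to hover above it and re-check.

Request:
jog_arm --moves '[[[0.08,1.0,-1.04,0,0.06,0],[0.08,2.0,-1.04,0,0.06,0],[0.08,2.4,-1.04,0,0.06,0],[0.08,2.4,-1.04,0,0.06,0],[0.08,2.4,-1.04,0,0.06,0]]]' --jaw 0.5

```text
t: 2.7
position: [0.4963, -0.0515, 0.1728]
ee_rot: [[0.071, 0.0, -0.998], [0.998, -0.0, 0.071], [-0.0, -1.0, -0.0]]
contact_force: [-0.5, 0.0, 0.3]
width: 0.0425
```

```bash
cat > m.py <<'E'
from h import *
import sys
def meas(n):
    st=state();s=snapshot('wrist');np.save(f'pics/{n}.npy',dict(s=s,st=st),allow_pickle=True);save(n,s['pixels'],1.25)
    v,u=np.mgrid[:400,:640];o,R=campose(s,st)
    D=np.stack([(u-s['cx'])/s['fx'],-(v-s['cy'])/s['fy'],-np.ones_like(u,float)],-1)@R.T
    P=o+D*s['depth'][...,None]
    print(st['t'],st['position'],st['contact_force'],st['width'])
    return st,s,P
E
python3 - <<'E'
from m import *
st,s,P=meas('w2')
roi=(np.hypot(P[...,0]-.496,P[...,1]+.051)<.03)
for lo,hi in((.143,.155),(.121,.127),):
    m=roi&(P[...,2]>lo)&(P[...,2]<hi);q=P[m]
    print(lo,len(q),q.mean(0),cv2.minAreaRect((q[:,:2]*1000).astype(np.float32)))
E
```

```text
2.7 [ 0.49629286 -0.05148441  0.17282439] [-0.47104778  0.03530419  0.31902869] 0.042530875559084795
0.143 1372 [ 0.49512506 -0.05153457  0.1476729 ] ((496.3337097167969, -51.642333984375), (11.975050926208496, 35.96559143066406), 84.20867919921875)
0.121 1907 [ 0.49462356 -0.05155131  0.12387428] ((495.7290954589844, -51.35507583618164), (39.303138732910156, 38.52010726928711), 86.20281982421875)
```

View pics/w2.png

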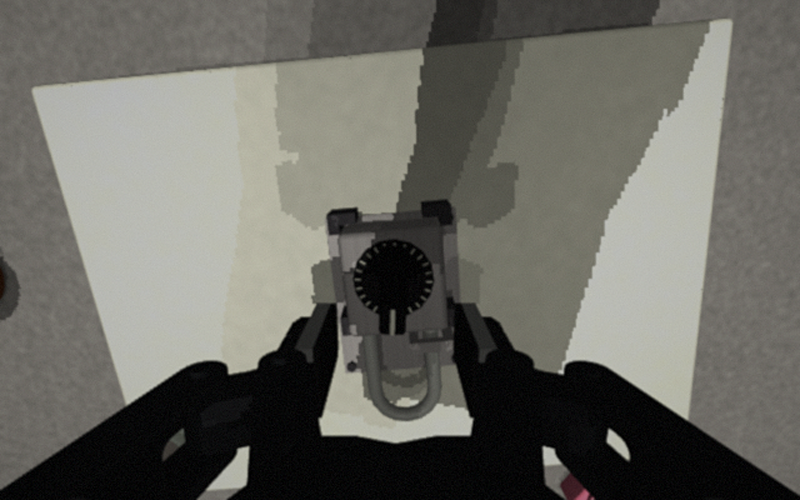

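The dial bar is centred under the TCP to within 0.2 mm. I'll descend and close in steps.

Request:
jog_arm --moves '[[[0,0.5,0,0,0.1,0],[0,1.0,0,0,0.1,0],[0,1.08,0,0,0.1,0],[0,1.08,0,0,0.1,0],[0,1.08,0,0,0.1,0]]]' --jaw 0.78

```text
t: 3.25
position: [0.4968, -0.0516, 0.1303]
ee_rot: [[0.084, 0.002, -0.996], [0.996, -0.0, 0.084], [-0.0, -1.0, -0.002]]
contact_force: [-0.4, 1.1, 0.3]
width: 0.0188
```

Request:
jog_arm --moves '[[[0,0,0,0,0,0],[0,0,0,0,0,0],[0,0,0,0,0,0]]]' --jaw 0.86

```text
t: 3.55
position: [0.4968, -0.0521, 0.1299]
ee_rot: [[0.084, 0.002, -0.996], [0.996, -0.002, 0.084], [-0.001, -1.0, -0.002]]
contact_force: [-0.7, -3.4, 6.3]
width: 0.0121
```

Request:
jog_arm --moves '[[[0,0,0,0,0,0],[0,0,0,0,0,0],[0,0,0,0,0,0]]]' --jaw 0.88

```text
t: 3.85
position: [0.4968, -0.0522, 0.13]
ee_rot: [[0.084, 0.002, -0.996], [0.996, -0.002, 0.084], [-0.002, -1.0, -0.002]]
contact_force: [-0.8, -4.0, 7.7]
width: 0.011
```

Request:
jog_arm --moves '[[[-0.015,-0.02,0,0,0.25,0],[-0.015,-0.02,0,0,0.5,0],[-0.015,-0.02,0,0,0.75,0],[-0.015,-0.02,0,0,1.0,0]]]'

```text
t: 4.25
position: [0.4964, -0.0521, 0.1301]
ee_rot: [[0.223, 0.001, -0.975], [0.975, -0.0, 0.223], [-0.0, -1.0, -0.001]]
contact_force: [2.0, -2.2, -2.0]
width: 0.0113
```

```bash
python3 -c "
from workcell import state
s=state();print(s['contact_force'],s['wrist_torque'],s['width'],s['joint_positions'])"
```

```text
[ 2.01473556 -2.24082476 -2.03789348] [-0.4005664  -0.21311327  0.10324915] 0.011251877934628906 [-1.53572159e+01  1.56930783e+01 -1.82811758e+01  5.59865173e+01
 -1.19850945e-03 -2.49270586e+00]
```

Request:
jog_arm --moves '[[[0,0,0,0,0.7,0],[0,0,0,0,1.4,0],[0,0,0,0,2.1,0],[0,0,0,0,2.8,0],[0,0,0,0,3.5,0],[0,0,0,0,4.2,0],[0,0,0,0,4.9,0],[0,0,0,0,5.6,0],[0,0,0,0,6.3,0],[0,0,0,0,6.8,0]]]'

```text
t: 5.25
position: [0.4963, -0.0524, 0.1301]
ee_rot: [[0.923, 0.0, -0.384], [0.384, -0.001, 0.923], [-0.0, -1.0, -0.001]]
contact_force: [-0.3, -4.3, -0.0]
width: 0.0114
```

```bash
python3 -c "
from workcell import state
s=state();print(s['contact_force'],s['wrist_torque'],s['width'],s['joint_positions'])"
```

```text
[-0.28338719 -4.30647015 -0.01853244] [-0.89067286  0.02433832  0.03717736] 0.0113874898515796 [-1.53685691e+01  1.56897720e+01 -1.82843164e+01  5.59921268e+01
 -4.63026530e-02  5.20472747e+01]
```

Request:
jog_arm --moves '[[[-0.008,0,-0.018,0,0.3,0],[-0.008,0,-0.018,0,0.6,0],[-0.008,0,-0.018,0,0.9,0],[-0.008,0,-0.018,0,1.2,0]]]'

```text
t: 5.65
position: [0.4963, -0.0528, 0.13]
ee_rot: [[0.974, 0.0, -0.227], [0.227, 0.0, 0.974], [0.0, -1.0, 0.0]]
contact_force: [0.1, -0.0, -0.4]
width: 0.011
```

```bash
cat > q.py <<'E'
from workcell import state
import numpy as np
s=state();R=s['ee_rot'];y=np.degrees(np.arctan2(R[1,0],R[0,0]))
print('t',s['t'],'F',s['contact_force'].round(2),'T',s['wrist_torque'].round(3),'w',round(s['width'],4),'p',s['position'].round(4),'yaw',y.round(2),'dial',np.radians(91-y).round(3),'j6',s['joint_positions'][5].round(1))
E
python3 q.py
```

```text
t 5.65 F [ 0.12 -0.02 -0.37] T [-0.114 -0.008 -0.009] w 0.011 p [ 0.4963 -0.0528  0.13  ] yaw 13.12 dial 1.359 j6 61.4
```

Request:
jog_arm --moves '[[[0,0,0,0,0.25,0],[0,0,0,0,0.5,0],[0,0,0,0,0.75,0],[0,0,0,0,1.0,0]]]'

```text
t: 6.05
position: [0.4962, -0.0528, 0.13]
ee_rot: [[0.996, 0.0, -0.09], [0.09, 0.0, 0.996], [0.0, -1.0, 0.0]]
contact_force: [-0.0, -1.0, -0.2]
width: 0.0112
```

```bash
python3 q.py
```

```text
t 6.05 F [-0.02 -1.03 -0.16] T [-0.096  0.125  0.046] w 0.0112 p [ 0.4962 -0.0528  0.13  ] yaw 5.14 dial 1.499 j6 69.4
```

Request:
jog_arm --moves '[[[0,0,0,0,0.25,0],[0,0,0,0,0.5,0],[0,0,0,0,0.75,0],[0,0,0,0,1.0,0]]]'

```text
t: 6.45
position: [0.4961, -0.0528, 0.1301]
ee_rot: [[0.999, 0.0, 0.05], [-0.05, 0.0, 0.999], [0.0, -1.0, 0.0]]
contact_force: [-1.6, -0.1, 1.2]
width: 0.0107
```

```bash
python3 q.py
```

```text
t 6.45 F [-1.61 -0.05  1.16] T [-0.206  0.199  0.112] w 0.0107 p [ 0.4961 -0.0528  0.1301] yaw -2.86 dial 1.638 j6 77.4
```

Request:
jog_arm --moves '[[[0,0,0,0,0.2,0],[0,0,0,0,0.4,0]]]'

```text
t: 6.65
position: [0.4961, -0.0528, 0.13]
ee_rot: [[0.994, 0.0, 0.106], [-0.106, -0.0, 0.994], [0.0, -1.0, -0.0]]
contact_force: [-2.5, -0.9, 4.9]
width: 0.0111
```

```bash
python3 q.py
python3 - <<'E'
from h import *
s=snapshot('side');save('s2',s['pixels'][155:240,290:400],6)
E
```

```text
t 6.65 F [-2.53 -0.88  4.85] T [-0.138  0.466  0.023] w 0.0111 p [ 0.4961 -0.0528  0.13  ] yaw -6.07 dial 1.694 j6 80.6
```

View pics/s2.png

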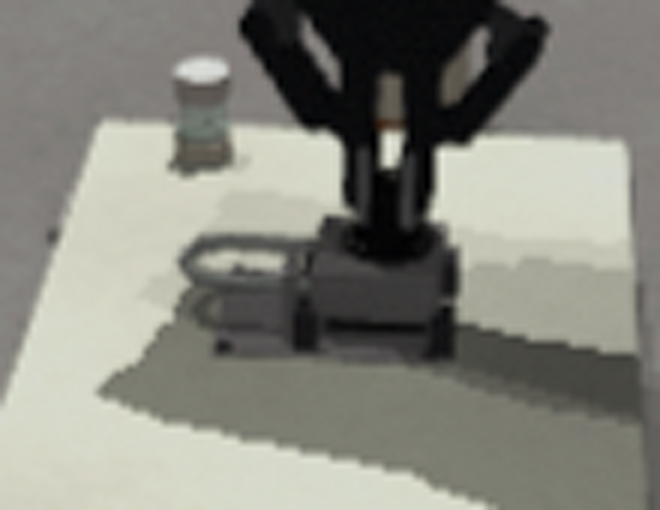

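```bash
cat > sh.py <<'E'
from h import *
def P3(s):
    v,u=np.mgrid[:400,:640];o,R=campose(s)
    D=np.stack([(u-s['cx'])/s['fx'],-(v-s['cy'])/s['fy'],-np.ones_like(u,float)],-1)@R.T
    return o+D*s['depth'][...,None]
def ext(s):
    P=P3(s);m=(P[...,2]>.098)&(P[...,2]<.113)&(abs(P[...,1]+.05)<.03)&(P[...,0]>.54)&(P[...,0]<.65)
    q=P[m];x=np.sort(q[:,0]);return len(q),x[-1].round(4),x[-12:].mean().round(4),x.mean().round(4)
E
python3 - <<'E'
from sh import *
for n in('scene','side'):
    print(n,ext(np.load(f'pics/{n}0.npy',allow_pickle=True).item()),ext(snapshot(n)))
E
```

```text
scene (76, np.float64(0.5921), np.float64(0.5877), np.float64(0.5669)) (70, np.float64(0.589), np.float64(0.5865), np.float64(0.5663))
side (104, np.float64(0.5861), np.float64(0.5826), np.float64(0.5633)) (104, np.float64(0.5858), np.float64(0.5829), np.float64(0.5637))
```

Request:
jog_arm --moves '[[[-0.01,-0.015,0,0,0.2,0],[-0.01,-0.015,0,0,0.4,0]]]'

```text
t: 7.0
position: [0.4959, -0.0528, 0.1302]
ee_rot: [[0.987, 0.0, 0.162], [-0.162, 0.0, 0.987], [0.0, -1.0, 0.0]]
contact_force: [2.2, -1.3, -4.0]
width: 0.0108
```

```bash
cat >> q.py <<'E'
from sh import *
print(*[ext(snapshot(n)) for n in('scene','side')])
E
python3 q.py
```

```text
t 7.0 F [ 2.19 -1.26 -4.02] T [-0.131 -0.488  0.072] w 0.0108 p [ 0.4959 -0.0528  0.1302] yaw -9.29 dial 1.75 j6 83.8
(68, np.float64(0.5912), np.float64(0.5869), np.float64(0.5667)) (105, np.float64(0.5858), np.float64(0.583), np.float64(0.5635))
```

Request:
jog_arm --moves '[[[0.005,0.007,0,0,0.2,0],[0.005,0.007,0,0,0.4,0],[0.005,0.007,0,0,0.6,0]]]'

```text
t: 7.4
position: [0.4959, -0.0528, 0.1301]
ee_rot: [[0.97, -0.0, 0.244], [-0.244, 0.0, 0.97], [-0.0, -1.0, 0.0]]
contact_force: [1.1, 0.1, -1.2]
width: 0.0112
```

```bash
python3 q.py
```

```text
t 7.4 F [ 1.15  0.09 -1.25] T [ 0.082 -0.191  0.019] w 0.0112 p [ 0.4959 -0.0528  0.1301] yaw -14.12 dial 1.835 j6 88.7
(66, np.float64(0.5925), np.float64(0.5865), np.float64(0.5655)) (105, np.float64(0.5857), np.float64(0.583), np.float64(0.5632))
```

Request:
jog_arm --moves '[[[0,0,0,0,0.2,0],[0,0,0,0,0.4,0],[0,0,0,0,0.6,0],[0,0,0,0,0.6,0]]]'

```text
t: 7.9
position: [0.4958, -0.0528, 0.13]
ee_rot: [[0.946, -0.0, 0.323], [-0.323, 0.0, 0.946], [-0.0, -1.0, -0.0]]
contact_force: [-0.7, 0.5, 0.5]
width: 0.0107
```

```bash
python3 q.py
```

```text
t 7.9 F [-0.73  0.46  0.46] T [-0.036  0.019 -0.023] w 0.0107 p [ 0.4958 -0.0528  0.13  ] yaw -18.87 dial 1.918 j6 93.4
(68, np.float64(0.5896), np.float64(0.5865), np.float64(0.5658)) (104, np.float64(0.586), np.float64(0.583), np.float64(0.5633))
```

Request:
jog_arm --moves '[[[0,0,0,0,0.2,0],[0,0,0,0,0.4,0],[0,0,0,0,0.6,0],[0,0,0,0,0.6,0]]]'

```text
t: 8.4
position: [0.4958, -0.0528, 0.1301]
ee_rot: [[0.916, -0.0, 0.402], [-0.402, 0.0, 0.916], [-0.0, -1.0, -0.0]]
contact_force: [-1.2, -1.2, 0.6]
width: 0.0112
```

```bash
python3 q.py
```

```text
t 8.4 F [-1.18 -1.17  0.64] T [-0.056  0.212  0.01 ] w 0.0112 p [ 0.4958 -0.0528  0.1301] yaw -23.68 dial 2.001 j6 98.2
(74, np.float64(0.5905), np.float64(0.5871), np.float64(0.5646)) (103, np.float64(0.5855), np.float64(0.5829), np.float64(0.5632))
```

Request:
jog_arm --moves '[[[0,0,0,0,0.2,0],[0,0,0,0,0.4,0],[0,0,0,0,0.6,0],[0,0,0,0,0.6,0]]]'

```text
t: 8.9
position: [0.4958, -0.0528, 0.13]
ee_rot: [[0.879, -0.0, 0.477], [-0.477, -0.0, 0.879], [-0.0, -1.0, -0.0]]
contact_force: [-1.4, 1.0, 0.5]
width: 0.011
```

```bash
python3 q.py
```

```text
t 8.9 F [-1.38  0.96  0.5 ] T [ 0.036  0.427 -0.04 ] w 0.011 p [ 0.4958 -0.0528  0.13  ] yaw -28.47 dial 2.085 j6 103.0
(67, np.float64(0.5895), np.float64(0.5867), np.float64(0.5667)) (102, np.float64(0.5862), np.float64(0.5831), np.float64(0.5633))
```

Request:
jog_arm --moves '[[[0,0,0,0,0.2,0],[0,0,0,0,0.4,0],[0,0,0,0,0.6,0],[0,0,0,0,0.6,0]]]'

```text
t: 9.4
position: [0.4959, -0.0528, 0.1301]
ee_rot: [[0.836, -0.0, 0.549], [-0.549, -0.0, 0.836], [-0.0, -1.0, -0.0]]
contact_force: [-3.2, 0.1, 2.3]
width: 0.0109
```

```bash
python3 q.py;python3 - <<'E'
from h import *
s=snapshot('side');save('s3',s['pixels'][155:240,290:400],6)
E
```

```text
t 9.4 F [-3.24  0.05  2.3 ] T [-0.01   0.553 -0.039] w 0.0109 p [ 0.4959 -0.0528  0.1301] yaw -33.27 dial 2.169 j6 107.8
(71, np.float64(0.5902), np.float64(0.5867), np.float64(0.565)) (102, np.float64(0.5857), np.float64(0.583), np.float64(0.5634))
```

View pics/s3.png

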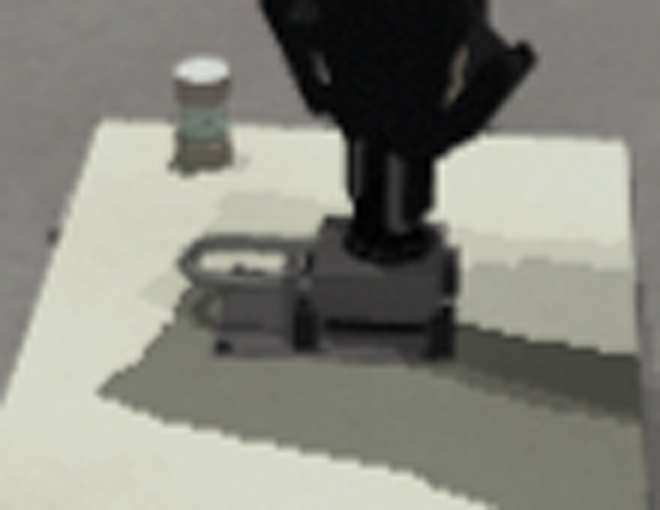

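The shackle is still shut, with its bow tip at (180,265) in the crop as before, and the dial is at about 2.17 rad. I'll keep turning.

Request:
jog_arm --moves '[[[-0.006,0,-0.004,0,0.2,0],[-0.006,0,-0.004,0,0.4,0],[-0.006,0,-0.004,0,0.6,0],[-0.006,0,-0.004,0,0.6,0]]]'

```text
t: 9.95
position: [0.4957, -0.0528, 0.13]
ee_rot: [[0.787, 0.0, 0.617], [-0.617, -0.0, 0.787], [0.0, -1.0, 0.0]]
contact_force: [0.9, -0.9, -0.9]
width: 0.011
```

```bash
python3 q.py
```

```text
t 9.95 F [ 0.86 -0.94 -0.88] T [-0.04   0.063 -0.006] w 0.011 p [ 0.4957 -0.0528  0.13  ] yaw -38.07 dial 2.253 j6 112.6
(80, np.float64(0.595), np.float64(0.5911), np.float64(0.568)) (116, np.float64(0.5917), np.float64(0.5885), np.float64(0.5661))
```

The shackle has sprung: its tip moved out about 5 mm in both views, with the dial at about 2.25 rad. I'll release the bar and rise.

Request:
jog_arm --moves '[[[0,0,0,0,0,0],[0,0,0,0,0,0],[0,-0.4,0,0,0,0],[0,-1,0,0,0,0],[0,-1.5,0,0,0,0],[0,-1.5,0,0,0,0]]]' --jaw 0.7

```text
t: 10.65
position: [0.4967, -0.0531, 0.1923]
ee_rot: [[0.788, 0.004, 0.615], [-0.615, -0.001, 0.788], [0.003, -1.0, 0.001]]
contact_force: [0.4, 0.1, 0.0]
width: 0.0256
```

```bash
python3 q.py
```

```text
t 10.65 F [0.41 0.05 0.01] T [-0.001 -0.015 -0.008] w 0.0256 p [ 0.4967 -0.0531  0.1923] yaw -37.98 dial 2.251 j6 112.5
(80, np.float64(0.5942), np.float64(0.5909), np.float64(0.5675)) (114, np.float64(0.5916), np.float64(0.588), np.float64(0.5657))
```

Request:
jog_arm --moves '[[[1.25,-0.1,1.02,0,6.4,0],[1.25,-0.1,1.02,0,6.4,0],[1.25,-0.1,1.02,0,6.4,0],[1.25,-0.1,1.02,0,6.4,0],[1.25,-0.1,1.02,0,6.4,0],[1.25,-0.1,1.02,0,6.4,0],[1.25,-0.1,1.02,0,6.4,0],[1.25,-0.1,1.02,0,6.4,0]]]' --jaw 0.2

```text
t: 11.55
position: [0.5599, -0.0514, 0.1934]
ee_rot: [[0.019, -0.001, 1.0], [-1.0, 0.0, 0.019], [-0.0, -1.0, -0.001]]
contact_force: [0.4, 0.1, 0.0]
width: 0.0682
```

```bash
python3 q.py
python3 - <<'E'
from m import *
st,s,P=meas('w3')
for nm,(x0,x1,lo,hi) in dict(shackle=(.545,.61,.1,.113),block=(.465,.535,.115,.1205),bar=(.46,.53,.143,.155)).items():
    m=(abs(P[...,1]+.05)<.035)&(P[...,0]>x0)&(P[...,0]<x1)&(P[...,2]>lo)&(P[...,2]<hi);q=P[m]
    if len(q)>5: print(nm,len(q),q.mean(0).round(4),q.min(0).round(4),q.max(0).round(4),cv2.minAreaRect((q[:,:2]*1000).astype(np.float32)))
E
```

```text
t 11.55 F [0.36 0.09 0.04] T [-0.032 -0.074  0.023] w 0.0682 p [ 0.5599 -0.0514  0.1934] yaw -88.93 dial 3.14 j6 165.4
(78, np.float64(0.5947), np.float64(0.5914), np.float64(0.5705)) (116, np.float64(0.5911), np.float64(0.5878), np.float64(0.5655))
11.65 [ 0.55999411 -0.05142164  0.19367024] [-0.13202995  0.47797127 -0.189012  ] 0.06808589103352194
shackle 1715 [ 0.5723 -0.0515  0.109 ] [ 0.545  -0.0726  0.1041] [ 0.5943 -0.0307  0.1124] ((569.6865234375, -51.60538864135742), (49.1882438659668, 41.922767639160156), 0.18253938853740692)
block 2524 [ 0.5107 -0.051   0.1186] [ 0.4731 -0.0776  0.115 ] [ 0.535  -0.0223  0.1205] ((504.41021728515625, -50.37032699584961), (62.43230056762695, 54.70070266723633), 1.4234157800674438)
bar 1004 [ 0.4983 -0.0514  0.1473] [ 0.4819 -0.0683  0.143 ] [ 0.5114 -0.0348  0.1499] ((496.9602355957031, -51.4569091796875), (35.8248405456543, 12.484077453613281), 51.9968147277832)
```

View pics/w3.png

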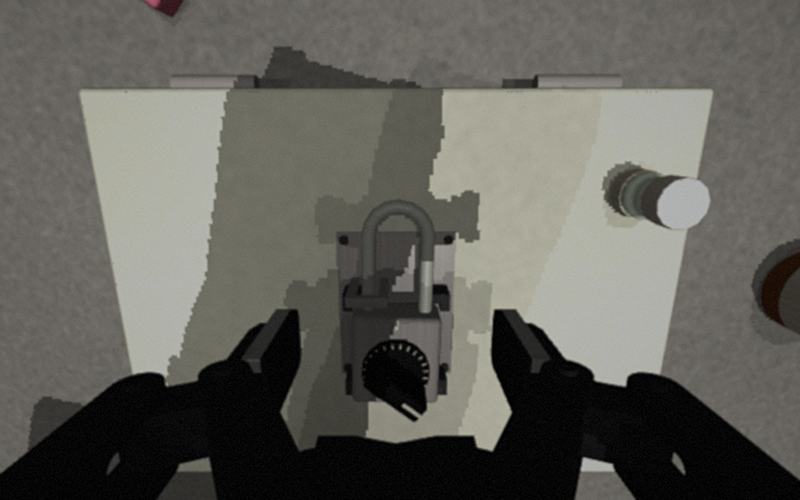

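Shackle: tip at x 0.594, legs 41.9 mm wide centred on y -0.0515, as expected. I'll lower onto the legs.

Request:
jog_arm --moves '[[[0,0.8,0.04,0,0,0],[0,1.6,0.04,0,0,0],[0,2.2,0.04,0,0,0],[0,2.5,0.04,0,0,0],[0,2.5,0.04,0,0,0]]]' --jaw 0.35

```text
t: 12.2
position: [0.561, -0.0512, 0.093]
ee_rot: [[0.015, -0.002, 1.0], [-1.0, 0.001, 0.015], [-0.001, -1.0, -0.002]]
contact_force: [-0.1, 0.1, 0.2]
width: 0.0553
```

Request:
jog_arm --moves '[[[0,0,0,0,0,0],[0,0,0,0,0,0],[0,0,0,0,0,0]]]' --jaw 0.5

```text
t: 12.5
position: [0.5623, -0.0516, 0.0951]
ee_rot: [[0.014, 0.002, 1.0], [-1.0, -0.0, 0.014], [0.001, -1.0, 0.002]]
contact_force: [0.1, 0.1, 0.9]
width: 0.0429
```

```bash
python3 q.py
```

```text
t 12.5 F [0.07 0.12 0.9 ] T [-0.068 -0.006 -0.019] w 0.0429 p [ 0.5623 -0.0516  0.0951] yaw -89.17 dial 3.145 j6 165.7
(58, np.float64(0.5931), np.float64(0.5912), np.float64(0.5777)) (81, np.float64(0.5913), np.float64(0.5884), np.float64(0.565))
```

Request:
jog_arm --moves '[[[0,0.06,0,0,0,0],[0,0.06,0,0,0,0],[0,0.06,0,0,0,0],[0,0.06,0,0,0,0]]]' --jaw 0.53

```text
t: 13.0
position: [0.5624, -0.0515, 0.0923]
ee_rot: [[0.014, 0.002, 1.0], [-1.0, -0.0, 0.014], [0.0, -1.0, 0.002]]
contact_force: [0.8, -0.3, 5.8]
width: 0.0407
```

```bash
python3 q.py;python3 - <<'E'
from h import *
s=snapshot('side');save('s4',s['pixels'][145:240,270:400],5)
E
```

```text
t 13.0 F [ 0.75 -0.35  5.79] T [ 0.011 -0.063  0.047] w 0.0407 p [ 0.5624 -0.0515  0.0923] yaw -89.18 dial 3.145 j6 165.7
(60, np.float64(0.596), np.float64(0.5924), np.float64(0.5775)) (88, np.float64(0.5906), np.float64(0.5879), np.float64(0.5643))
```

View pics/s4.png

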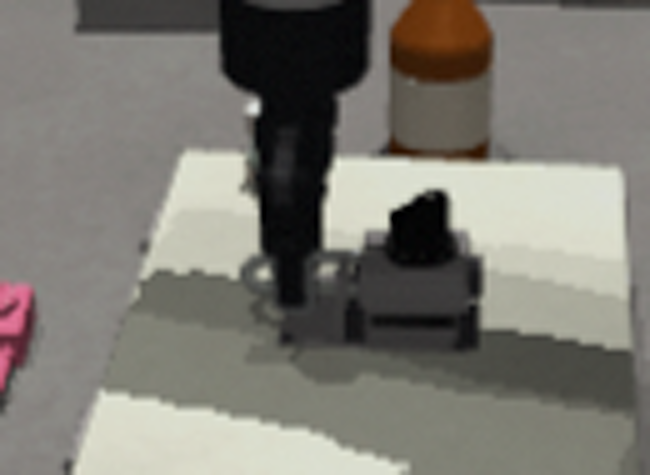

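The fingers straddle both legs and are gripping lightly. I'll pull +x slowly.

Request:
jog_arm --moves '[[[0,-0.01,0.06,0,0,0],[0,-0.01,0.12,0,0,0],[0,-0.01,0.18,0,0,0],[0,-0.01,0.24,0,0,0],[0,-0.01,0.3,0,0,0],[0,-0.01,0.3,0,0,0]]]'

```text
t: 13.75
position: [0.5742, -0.0513, 0.092]
ee_rot: [[0.014, 0.0, 1.0], [-1.0, -0.0, 0.014], [0.0, -1.0, 0.0]]
contact_force: [2.0, -1.7, 4.4]
width: 0.0408
```

```bash
python3 q.py
```

```text
t 13.75 F [ 1.95 -1.68  4.36] T [-0.304 -0.111  0.057] w 0.0408 p [ 0.5742 -0.0513  0.092 ] yaw -89.18 dial 3.145 j6 166.0
(58, np.float64(0.609), np.float64(0.6037), np.float64(0.5894)) (104, np.float64(0.6018), np.float64(0.5989), np.float64(0.5682))
```

Request:
jog_arm --moves '[[[0,0,0.05,0,0,0],[0,0,0.1,0,0,0],[0,0,0.14,0,0,0],[0,0,0.17,0,0,0],[0,0,0.17,0,0,0]]]'

```text
t: 14.35
position: [0.5807, -0.0511, 0.092]
ee_rot: [[0.014, 0.0, 1.0], [-1.0, 0.0, 0.014], [-0.0, -1.0, 0.0]]
contact_force: [0.3, -1.6, 2.6]
width: 0.0405
```

```bash
python3 q.py
```

```text
t 14.35 F [ 0.25 -1.61  2.57] T [-0.392  0.133  0.068] w 0.0405 p [ 0.5807 -0.0511  0.092 ] yaw -89.18 dial 3.145 j6 166.1
(60, np.float64(0.6133), np.float64(0.6103), np.float64(0.5969)) (114, np.float64(0.609), np.float64(0.6058), np.float64(0.5724))
```

Request:
jog_arm --moves '[[[0,0,0.02,0,0,0],[0,0,0.02,0,0,0],[0,0,0.02,0,0,0]]]'

```text
t: 14.75
position: [0.5813, -0.0512, 0.0921]
ee_rot: [[0.014, -0.0, 1.0], [-1.0, -0.0, 0.014], [0.0, -1.0, -0.0]]
contact_force: [0.2, -1.6, 1.7]
width: 0.0406
```

```bash
python3 q.py
```

```text
t 14.75 F [ 0.18 -1.58  1.74] T [-0.372  0.27   0.149] w 0.0406 p [ 0.5813 -0.0512  0.0921] yaw -89.19 dial 3.145 j6 166.2
(57, np.float64(0.6131), np.float64(0.6107), np.float64(0.5961)) (118, np.float64(0.6103), np.float64(0.6071), np.float64(0.573))
```

Both views show the shackle about 24 mm out. I'll release, rise and go over the block.

Request:
jog_arm --moves '[[[0,0,0,0,0,0],[0,0,0,0,0,0],[0,-0.5,0,0,0,0],[0,-1.5,0,0,0,0],[0,-2.5,-0.5,0,0,0],[0,-2.6,-1.5,0,0,0],[0,-2.6,-2.0,0,0,0],[0,-2.6,-2.0,0,0,0],[0,-2.6,-2.0,0,0,0]]]' --jaw 0.2

```text
t: 15.75
position: [0.5015, -0.0522, 0.1963]
ee_rot: [[0.014, 0.001, 1.0], [-1.0, 0.0, 0.014], [-0.0, -1.0, 0.001]]
contact_force: [0.5, -0.3, -0.1]
width: 0.0682
```

```bash
python3 q.py
python3 - <<'E'
from m import *
st,s,P=meas('w4')
v,u=np.mgrid[:400,:640]
for nm,(x0,x1,lo,hi) in dict(shackle=(.545,.64,.1,.113),block=(.465,.529,.1155,.1205),disc=(.46,.53,.122,.127),bar=(.46,.53,.143,.155)).items():
    m=(abs(P[...,1]+.05)<.035)&(P[...,0]>x0)&(P[...,0]<x1)&(P[...,2]>lo)&(P[...,2]<hi);q=P[m]
    if len(q)>5: print(nm,len(q),q.mean(0).round(4),np.percentile(q,[1,99],axis=0).round(4).tolist(),cv2.minAreaRect((q[:,:2]*1000).astype(np.float32)))
# heights along y through block mid x
for y in np.arange(-.10,0,.004):
    m=(abs(P[...,1]-y)<.002)&(abs(P[...,0]-.50)<.012)
    if m.any(): print(round(y,3),np.median(P[m][:,2]).round(4),end='; ')
E
```

```text
t 15.75 F [ 0.49 -0.32 -0.1 ] T [0.002 0.007 0.002] w 0.0682 p [ 0.5015 -0.0522  0.1963] yaw -89.2 dial 3.145 j6 164.0
(97, np.float64(0.6131), np.float64(0.6094), np.float64(0.5796)) (153, np.float64(0.6094), np.float64(0.6063), np.float64(0.5762))
15.85 [ 0.50204881 -0.05228644  0.1958778 ] [ 1.06445438 -0.7004561   0.28264899] 0.06852384719658233
shackle 2764 [ 0.5827 -0.0507  0.1091] [[0.5468, -0.0712, 0.1058], [0.6114, -0.03, 0.1112]] ((579.0664672851562, -50.4850959777832), (68.06315612792969, 42.02458572387695), 0.7837294340133667)
block 2962 [ 0.5089 -0.0509  0.1186] [[0.4734, -0.0772, 0.116], [0.5284, -0.0261, 0.1203]] ((500.7345275878906, -51.633216857910156), (55.82542419433594, 51.91218566894531), 0.837852954864502)
disc 1202 [ 0.5014 -0.0535  0.124 ] [[0.4779, -0.0704, 0.1223], [0.5157, -0.0328, 0.1265]] ((497.93878173828125, -50.77907180786133), (36.80702209472656, 39.359310150146484), 37.18357467651367)
bar 1129 [ 0.4976 -0.0516  0.1475] [[0.4837, -0.0674, 0.1433], [0.5106, -0.036, 0.1494]] ((496.3656311035156, -51.62775421142578), (36.286216735839844, 12.688298225402832), 52.902530670166016)
-0.1 0.2567; -0.096 0.2548; -0.092 0.0812; -0.088 0.2407; -0.084 0.224; -0.08 0.0821; -0.076 0.1185; -0.072 0.119; -0.068 0.124; -0.064 0.1249; -0.06 0.1368; -0.056 0.1428; -0.052 0.1469; -0.048 0.1472; -0.044 0.1475; -0.04 0.1476; -0.036 0.1291; -0.032 0.1191; -0.028 0.1186; -0.024 0.1163; -0.02 0.0821; -0.016 0.2275; -0.012 0.0812; -0.008 0.2313; -0.004 0.2564;
```

View pics/w4.png

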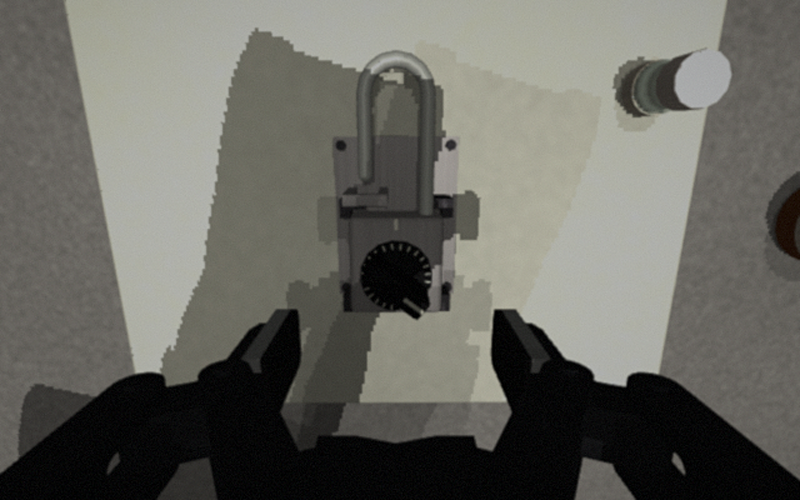

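Block measures 55.8 x 51.9 mm, centred at (0.5007, -0.0516). The freed leg tip, at about pixel (365,183), is clear of the staple at (365,197). I'll lower over the block's ±y sides, slightly to +x because the open shackle moves the centre of mass that way.

Request:
jog_arm --moves '[[[-0.015,0.8,0.08,0,0,0],[-0.015,1.6,0.08,0,0,0],[-0.015,2.2,0.08,0,0,0],[-0.015,2.5,0.08,0,0,0],[-0.015,2.5,0.08,0,0,0],[-0.015,2.5,0.08,0,0,0]]]'

```text
t: 16.5
position: [0.505, -0.0516, 0.0962]
ee_rot: [[0.014, -0.0, 1.0], [-1.0, 0.0, 0.014], [-0.0, -1.0, -0.0]]
contact_force: [-0.0, 0.3, 0.2]
width: 0.0685
```

Request:
jog_arm --moves '[[[0,0,0,0,0,0],[0,0,0,0,0,0],[0,0,0,0,0,0],[0,0,0,0,0,0]]]' --jaw 0.39

```text
t: 16.9
position: [0.505, -0.0519, 0.0966]
ee_rot: [[0.014, 0.001, 1.0], [-1.0, -0.001, 0.014], [0.001, -1.0, 0.001]]
contact_force: [0.9, -3.1, 1.9]
width: 0.052
```

```bash
python3 q.py
```

```text
t 16.9 F [ 0.86 -3.08  1.91] T [-0.596 -0.167  0.023] w 0.052 p [ 0.505  -0.0519  0.0966] yaw -89.19 dial 3.145 j6 164.1
(95, np.float64(0.6131), np.float64(0.6092), np.float64(0.5801)) (152, np.float64(0.6102), np.float64(0.6065), np.float64(0.5761))
```

Request:
jog_arm --moves '[[[0.02,0,0,0,0,0],[0.02,0,0,0,0,0],[0.02,0,0,0,0,0],[0.02,0,0,0,0,0]]]' --jaw 0.41

```text
t: 17.4
position: [0.5048, -0.0519, 0.0966]
ee_rot: [[0.015, 0.001, 1.0], [-1.0, 0.001, 0.015], [-0.001, -1.0, 0.001]]
contact_force: [-0.2, 3.1, 10.0]
width: 0.0511
```

```bash
python3 q.py
```

```text
t 17.4 F [-0.18  3.07 10.  ] T [ 0.471  0.058 -0.029] w 0.0511 p [ 0.5048 -0.0519  0.0966] yaw -89.16 dial 3.144 j6 164.0
(92, np.float64(0.6132), np.float64(0.6097), np.float64(0.5806)) (151, np.float64(0.6105), np.float64(0.6066), np.float64(0.5762))
```

Request:
jog_arm --moves '[[[-0.01,-0.04,0,0,0,0],[-0.01,-0.08,0,0,0,0],[-0.01,-0.14,0,0,0,0],[-0.01,-0.2,0,0,0,0],[-0.01,-0.25,0,0,0,0],[-0.01,-0.25,0,0,0,0]]]'

```text
t: 18.1
position: [0.5045, -0.052, 0.1063]
ee_rot: [[0.014, -0.0, 1.0], [-1.0, -0.0, 0.014], [0.0, -1.0, -0.0]]
contact_force: [-0.6, -1.3, -3.8]
width: 0.051
```

```bash
python3 q.py;python3 - <<'E'
from h import *
s=snapshot('side');save('s5',s['pixels'][145:240,270:400],5)
E
```

```text
t 18.1 F [-0.63 -1.28 -3.81] T [ 0.021 -0.016  0.023] w 0.051 p [ 0.5045 -0.052   0.1063] yaw -89.19 dial 3.145 j6 164.1
(15, np.float64(0.61), np.float64(0.579), np.float64(0.5714)) (40, np.float64(0.6048), np.float64(0.5952), np.float64(0.572))
```

View pics/s5.png

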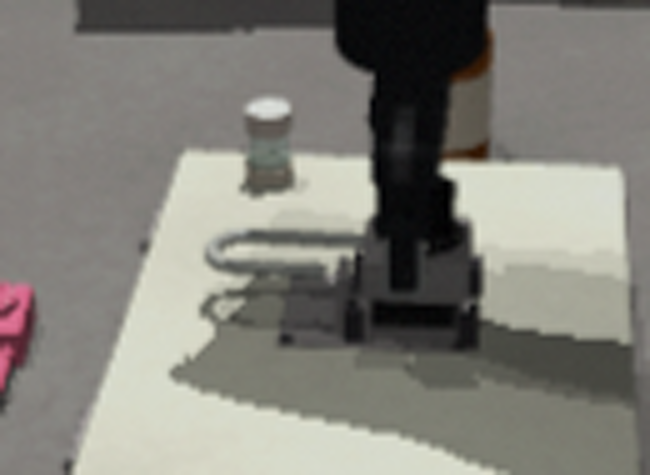

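The lock is off the rest, with Fz ≈ -4 N (its weight) and the shackle leg clear of the staple. I'll lift on.

Request:
jog_arm --moves '[[[0,-0.3,0,0,0,0],[0,-0.7,0,0,0,0],[0,-1.1,0,0,0,0],[0,-1.5,0,0,0,0],[0,-1.9,0,0,0,0],[0,-2.3,0,0,0,0],[0,-2.7,0,0,0,0],[0,-2.9,0,0,0,0],[0,-3.0,0,0,0,0],[0,-3.0,0,0,0,0]]]'

```text
t: 19.25
position: [0.5045, -0.052, 0.226]
ee_rot: [[0.014, 0.0, 1.0], [-1.0, -0.0, 0.014], [0.0, -1.0, 0.0]]
contact_force: [-0.3, -0.5, -4.7]
width: 0.0511
```

Request:
jog_arm --moves '[[[0,0,0,0,0,0],[0,0,0,0,0,0],[0,0,0,0,0,0],[0,0,0,0,0,0]]]'

```text
t: 19.65
position: [0.5044, -0.052, 0.2258]
ee_rot: [[0.014, -0.0, 1.0], [-1.0, 0.0, 0.014], [-0.0, -1.0, -0.0]]
contact_force: [0.5, -0.4, -4.9]
width: 0.0515
```

```bash
python3 q.py;python3 - <<'E'
from sh import *
s=snapshot('side');save('s6',s['pixels'][80:280,230:420],3.5)
P=P3(s);m=(P[...,0]>.55)&(P[...,0]<.65)&(abs(P[...,1]+.05)<.035)&(P[...,2]>.2)&(P[...,2]<.26);q=P[m];print(len(q),q.min(0),q.max(0))
b=np.linalg.svd(q-q.mean(0))[2][2] if len(q)>5 else 0;print(b)
a=snapshot('scene')
a0=np.load('pics/scene0.npy',allow_pickle=True).item();P0=P3(a0);P=P3(a)
for n,c,lo,hi in(('vial',(.600,-.197),.1,.14),('bottle',(.45,-.33),.03,.17),('beaker',(.5,.3),.03,.12)):
    for X in(P0,P):
        m=(np.hypot(X[...,0]-c[0],X[...,1]-c[1])<(.04 if n=='vial' else .1))&(X[...,2]>lo)&(X[...,2]<hi);print(n,m.sum(),X[m].mean(0).round(3) if m.any() else None)
save('a6',a['pixels'])
E
```

```text
t 19.65 F [ 0.5  -0.36 -4.94] T [-0.011  0.087 -0.   ] w 0.0515 p [ 0.5044 -0.052   0.2258] yaw -89.18 dial 3.145 j6 164.1
150 [ 0.55015207 -0.06666821  0.2279159 ] [ 0.61028246 -0.02525484  0.23720934]
[ 0.00288512  0.01317435 -0.99990905]
vial 81 [ 0.602 -0.198  0.122]
vial 76 [ 0.602 -0.197  0.124]
bottle 274 [ 0.49  -0.324  0.095]
bottle 282 [ 0.489 -0.323  0.093]
beaker 2 [0.45  0.386 0.096]
beaker 0 NoneTraceback (most recent call last):
  File "q.py", line 6, in <module>
    print(*[ext(snapshot(n)) for n in('scene','side')])
            ~~~^^^^^^^^^^^^^
  File "sh.py", line 8, in ext
    q=P[m];x=np.sort(q[:,0]);return len(q),x[-1].round(4),x[-12:].mean().round(4),x.mean().round(4)
                                           ~^^^^
IndexError: index -1 is out of bounds for axis 0 with size 0
```

View pics/s6.png

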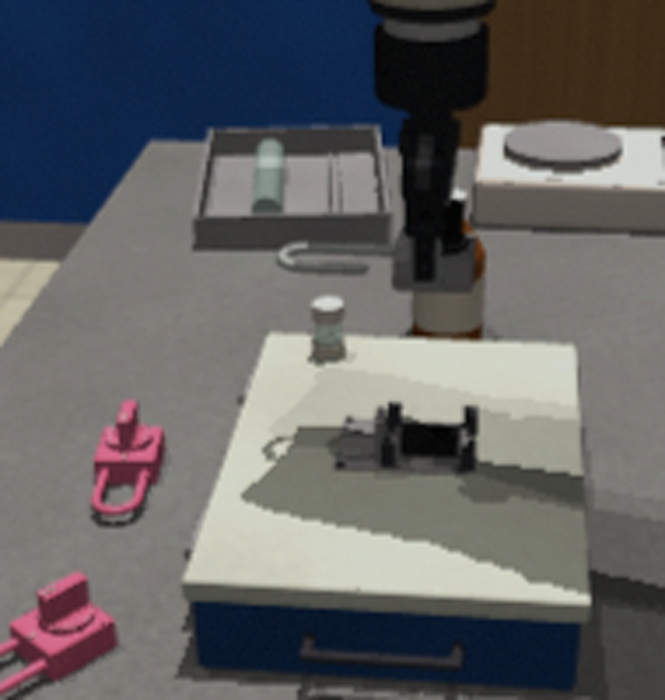

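View pics/a6.png

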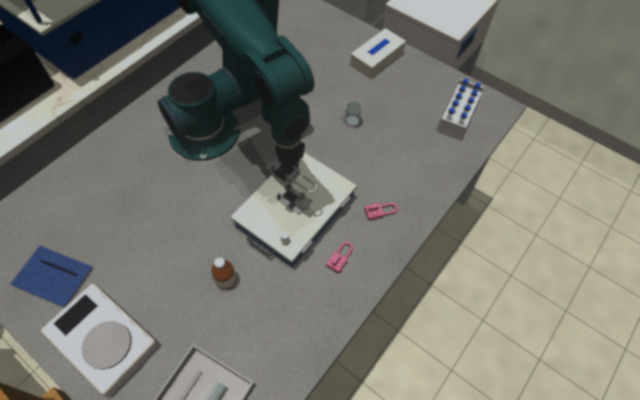

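The pictures show the lock held level well above the lid, shackle open, with the jar, bottle and beaker where they were. Handing in.

```bash
python3 -c "
from workcell import state,finish_job
print(finish_job());s=state();print(s['t'],s['position'],s['contact_force'],s['width'])"
```

```text
the job is handed in; nothing more can be done
None
the job is handed in; nothing more can be done
```

The lock is unlocked, taken off the staple and held up over the chest. I handed the job in at about 20 s of the 67 s allowed; no verdict was reported.

**What I did:** I turned the dial clockwise by its bar from about 0.09 rad. The shackle sprang out about 5 mm at about 2.25 rad, seen in both fixed cameras, and I stopped turning there. I then gripped both legs, drew the shackle out to about 24 mm, took the lock by its free ±y sides and lifted it straight up.

**Last checks before handing in:**
- **Height and level:** the underside was at about z 0.22 m, roughly 14 cm above the lid. The shackle plane was within about 1° of level.
- **Shackle:** its tip was still at x ≈ 0.610, so about 24 mm open.
- **Hold:** the lock hung still in the fingers, with Fz ≈ -4.9 N, which fits its weight.
- **Jar and bottle:** depth measurements put both within 2 mm of where they started.
- **Beaker:** my search area for it was in the wrong place, so it has no measured check. The scene image shows it at the same pixel, about (353,112), as at the start.

**Grip force:** I could not read it directly. I set the closure only 1 to 2 mm past contact to keep the grip light. One check script also failed after the lift, because it still looked for the shackle at its old height; the check after it used the right height.

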